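# Refit the gas ports of the anaesthesia bench with their matching adapter flanges

### The job

The ports are to be put back in use: tip the blanking plugs off the steel tray into the white tub and set the tray back down level on the bench. Fit each gas port block with the adapter flange whose holes match its studs, seated fully down on the stud plate, and lay the flanges that have no port here flat on the emptied tray, for the store. Leave the bottle and the canister where they stand.

Things in the scene. Friction and masses are not known exactly. Their poses are not given: they have to be found in the camera images.
- port_tri_top (a point): Heavy gas port block (3 kg, stays put on the bench; two to four of the four are present): grey, 92 x 92 x 40 mm, with a dark steel stud plate on top and 3 studs: centres (x, y) = (28, 0), (-14, 24.2), (-14, -24.2) mm, each 10 mm thick, 18 mm tall, the last 5 mm tapered. This point: centre of the stud plate's top face, 40 mm above the bench; z up, x and y along the block's sides.
- port_square_top (a point): Heavy gas port block (3 kg, stays put on the bench; two to four of the four are present): grey, 92 x 92 x 40 mm, with a dark steel stud plate on top and 4 studs in a 50 mm square: centres (x, y) = (+-25, +-25) mm, each 10 mm thick, 18 mm tall, the last 5 mm tapered. This point: centre of the stud plate's top face, 40 mm above the bench; z up, x and y along the block's sides.
- port_oblong_top (a point): Heavy gas port block (3 kg, stays put on the bench; two to four of the four are present): grey, 92 x 92 x 40 mm, with a dark steel stud plate on top and 4 studs in a 60 x 28 mm oblong: centres (x, y) = (+-30, +-14) mm, each 10 mm thick, 18 mm tall, the last 5 mm tapered. This point: centre of the stud plate's top face, 40 mm above the bench; z up, x and y along the block's sides.
- port_five_top (a point): Heavy gas port block (3 kg, stays put on the bench; two to four of the four are present): grey, 92 x 92 x 40 mm, with a dark steel stud plate on top and 5 studs, 30 mm from the centre, 72 deg apart: (x, y) = (30, 0), (9.3, +-28.5), (-24.3, +-17.6) mm, each 10 mm thick, 18 mm tall, the last 5 mm tapered. This point: centre of the stud plate's top face, 40 mm above the bench; z up, x and y along the block's sides.
- flange_tri_neck (a point): Loose aluminium flange, about 0.3 kg: plate 84 x 84 x 12 mm with 3 through holes: centres (x, y) = (28, 0), (-14, 24.2), (-14, -24.2) mm, 14 mm wide; square neck 32 x 32 mm, sides along the plate's, 12 to 68 mm above the underside; 24 mm round stub to 76 mm. Point: on the neck's axis, 40 mm above the underside; z up, x and y along the plate's edges. Fits only the like-named port; grip either pair of neck faces.
- flange_square_neck (a point): Loose aluminium flange, about 0.3 kg: plate 84 x 84 x 12 mm with 4 through holes in a 50 mm square: centres (x, y) = (+-25, +-25) mm, 14 mm wide; square neck 32 x 32 mm, sides along the plate's, 12 to 68 mm above the underside; 24 mm round stub to 76 mm. Point: on the neck's axis, 40 mm above the underside; z up, x and y along the plate's edges. Fits only the like-named port; grip either pair of neck faces.
- flange_oblong_neck (a point): Loose aluminium flange, about 0.3 kg: plate 84 x 84 x 12 mm with 4 through holes in a 60 x 28 mm oblong: centres (x, y) = (+-30, +-14) mm, 14 mm wide; square neck 32 x 32 mm, sides along the plate's, 12 to 68 mm above the underside; 24 mm round stub to 76 mm. Point: on the neck's axis, 40 mm above the underside; z up, x and y along the plate's edges. Fits only the like-named port; grip either pair of neck faces.
- flange_five_neck (a point): Loose aluminium flange, about 0.3 kg: plate 84 x 84 x 12 mm with 5 through holes, 30 mm from the centre, 72 deg apart: (x, y) = (30, 0), (9.3, +-28.5), (-24.3, +-17.6) mm, 14 mm wide; square neck 32 x 32 mm, sides along the plate's, 12 to 68 mm above the underside; 24 mm round stub to 76 mm. Point: on the neck's axis, 40 mm above the underside; z up, x and y along the plate's edges. Fits only the like-named port; grip either pair of neck faces.
- tray_grip (a point): Stainless pouring tray, about 0.25 kg. This point: centre of its upright grip plate, 45 mm above the underside; plate 12 mm thick (x), 70 mm wide (y), 4 to 64 mm above the underside, 22 mm clear behind the tray's back wall. Grip it from above across its thickness. Axes: x from lip to grip, z up when level.
- tray_floor (a point): Same tray, centre of the floor's upper face: 4 mm above the underside, 84 mm in -x from tray_grip; axes as there. Floor 112 (x) x 210 (y) mm; walls 14 mm high at sides and back, open lip at -x. Room inside: x -56 (lip) to +52 mm, y +-101 mm, so two flanges fit side by side (y about -50 and +50 mm, edges along the tray's).
- tray_lip (a point): Middle of the tray's open lip, upper face of the floor: 56 mm in -x from tray_floor; axes as tray_grip.
- plug0_mid (a point): White plastic blanking plug, 35 g, 58 mm tall: square head 36 x 36 x 22 mm (below at the start), round shank 26 mm wide above it. This point: its centre, half-way up. It stands on the tray at the start and slides off once the tray is tipped by 15 to 20 deg. Two to four of the four plugs are present.
- plug1_mid (a point): White plastic blanking plug, 35 g, 58 mm tall: square head 36 x 36 x 22 mm (below at the start), round shank 26 mm wide above it. This point: its centre, half-way up. It stands on the tray at the start and slides off once the tray is tipped by 15 to 20 deg. Two to four of the four plugs are present.
- plug2_mid (a point): White plastic blanking plug, 35 g, 58 mm tall: square head 36 x 36 x 22 mm (below at the start), round shank 26 mm wide above it. This point: its centre, half-way up. It stands on the tray at the start and slides off once the tray is tipped by 15 to 20 deg. Two to four of the four plugs are present.
- plug3_mid (a point): White plastic blanking plug, 35 g, 58 mm tall: square head 36 x 36 x 22 mm (below at the start), round shank 26 mm wide above it. This point: its centre, half-way up. It stands on the tray at the start and slides off once the tray is tipped by 15 to 20 deg. Two to four of the four plugs are present.
- tub_in (a point): White open tub fixed on the bench, outside 160 (x) x 250 (y) x 80 mm high, walls and floor 4 mm. This point: centre of its inner floor, 4 mm above the bench; x and y along its sides.
- bottle_mid (a point): Bystander: white reagent bottle with red cap, 76 mm wide, 190 mm tall, standing; this point 90 mm above its foot.
- canister_mid (a point): Bystander: round white charcoal canister with a blue band, 84 mm wide, about 150 mm tall with its stub, standing; this point 57 mm above its foot.
Things that resemble listed ones, but are neither listed nor needed, are in the scene too. Leave any pink look-alike of the part that bears flange_tri_neck alone.

How it is judged:
On the way:
1. the tray is tipped over the tub, lip down (angle between tray_floor's own z axis and vertical above 0.2 rad and horizontal distance between tray_lip and tub_in below 0.16 m and z of tray_lip in the frame of tub_in above 0.03 m), for 0.2 s.
At the end, for the whole second after the job is handed in: All plugs in the tub; tray level on the bench; each port present carries its like-patterned flange (axes within 5 mm, down within 3 mm, level 0.06 rad); the other flanges lie flat on the tray (axis within 35 mm to the lip, 30 mm to the back, 80 mm sideways of its centre); nothing held (horizontal distance between flange_tri_neck and port_tri_top below 0.005 m and z of flange_tri_neck in the frame of port_tri_top below 0.043 m and angle between the z axis of flange_tri_neck and the z axis of port_tri_top, either way round below 0.06 rad and ((horizontal distance between flange_tri_neck and port_tri_top below 0.005 m and z of flange_tri_neck in the frame of port_tri_top below 0.043 m and angle between the z axis of flange_tri_neck and the z axis of port_tri_top, either way round below 0.06 rad) or (x of flange_tri_neck in the frame of tray_floor between -0.035 and 0.03 m and y of flange_tri_neck in the frame of tray_floor between -0.08 and 0.08 m and z of flange_tri_neck in the frame of tray_floor between 0.035 and 0.045 m and angle between flange_tri_neck's own z axis and vertical below 0.06 rad)) and horizontal distance between flange_square_neck and port_square_top below 0.005 m and z of flange_square_neck in the frame of port_square_top below 0.043 m and angle between the z axis of flange_square_neck and the z axis of port_square_top, either way round below 0.06 rad and ((horizontal distance between flange_square_neck and port_square_top below 0.005 m and z of flange_square_neck in the frame of port_square_top below 0.043 m and angle between the z axis of flange_square_neck and the z axis of port_square_top, either way round below 0.06 rad) or (x of flange_square_neck in the frame of tray_floor between -0.035 and 0.03 m and y of flange_square_neck in the frame of tray_floor between -0.08 and 0.08 m and z of flange_square_neck in the frame of tray_floor between 0.035 and 0.045 m and angle between flange_square_neck's own z axis and vertical below 0.06 rad)) and horizontal distance between flange_oblong_neck and port_oblong_top below 0.005 m and z of flange_oblong_neck in the frame of port_oblong_top below 0.043 m and angle between the z axis of flange_oblong_neck and the z axis of port_oblong_top, either way round below 0.06 rad and ((horizontal distance between flange_oblong_neck and port_oblong_top below 0.005 m and z of flange_oblong_neck in the frame of port_oblong_top below 0.043 m and angle between the z axis of flange_oblong_neck and the z axis of port_oblong_top, either way round below 0.06 rad) or (x of flange_oblong_neck in the frame of tray_floor between -0.035 and 0.03 m and y of flange_oblong_neck in the frame of tray_floor between -0.08 and 0.08 m and z of flange_oblong_neck in the frame of tray_floor between 0.035 and 0.045 m and angle between flange_oblong_neck's own z axis and vertical below 0.06 rad)) and horizontal distance between flange_five_neck and port_five_top below 0.005 m and z of flange_five_neck in the frame of port_five_top below 0.043 m and angle between the z axis of flange_five_neck and the z axis of port_five_top, either way round below 0.06 rad and ((horizontal distance between flange_five_neck and port_five_top below 0.005 m and z of flange_five_neck in the frame of port_five_top below 0.043 m and angle between the z axis of flange_five_neck and the z axis of port_five_top, either way round below 0.06 rad) or (x of flange_five_neck in the frame of tray_floor between -0.035 and 0.03 m and y of flange_five_neck in the frame of tray_floor between -0.08 and 0.08 m and z of flange_five_neck in the frame of tray_floor between 0.035 and 0.045 m and angle between flange_five_neck's own z axis and vertical below 0.06 rad)) and x of plug0_mid in the frame of tub_in between -0.076 and 0.076 m and y of plug0_mid in the frame of tub_in between -0.121 and 0.121 m and z of plug0_mid in the frame of tub_in between 0 and 0.075 m and x of plug1_mid in the frame of tub_in between -0.076 and 0.076 m and y of plug1_mid in the frame of tub_in between -0.121 and 0.121 m and z of plug1_mid in the frame of tub_in between 0 and 0.075 m and x of plug2_mid in the frame of tub_in between -0.076 and 0.076 m and y of plug2_mid in the frame of tub_in between -0.121 and 0.121 m and z of plug2_mid in the frame of tub_in between 0 and 0.075 m and x of plug3_mid in the frame of tub_in between -0.076 and 0.076 m and y of plug3_mid in the frame of tub_in between -0.121 and 0.121 m and z of plug3_mid in the frame of tub_in between 0 and 0.075 m and height (world z) of tray_floor below 0.009 m and angle between tray_floor's own z axis and vertical below 0.05 rad); the robot touches nothing.
It fails at once if the reagent bottle is knocked over or pushed away (distance of bottle_mid from where it was at the start of the episode above 0.04 m or angle between bottle_mid's own z axis and vertical above 0.4 rad).
It fails at once if the charcoal canister is knocked over or pushed away (distance of canister_mid from where it was at the start of the episode above 0.04 m or angle between canister_mid's own z axis and vertical above 0.4 rad).
Of port_tri, port_square, port_oblong, port_five only 2 to 4 are there at a start; the rules pass over those that are not, and their reading is None.
Of plug0, plug1, plug2, plug3 only 2 to 4 are there at a start; the rules pass over those that are not, and their reading is None.
At some moment in a run one of flange_tri, flange_square, flange_oblong, flange_five may be knocked a few centimetres aside while the robot is not near it.
It also fails if it takes over 176 s, if anything falls off the work surface, if the arm or the gripper's body presses on something with over 40 N, if the wrist force passes 120 N, or if a joint passes its speed limit or range.

### The arm

A 7-joint arm with a two-finger parallel gripper is mounted at the origin on the work surface. World frame = base frame: x ahead of the robot, y to its left, z up, the work surface at z = 0. Lengths are in m, angles in rad, forces in N, time in s.
With the tool pointing down it reaches from about 0.425 to 0.825 m from the base axis. Payload 3.6 kg.
Tool frame: the origin (TCP) lies where the fingers leave the gripper's body, on its centre line; the fingertips stand 73 mm ahead of it and the grasp point (between the pads) lies 54 mm ahead of it; z points along the fingers, y is the line along which they close (so a half turn about z gives the same grasp; the last joint's range is limited). The gripper opens to 85 mm and grips with 20 to 120 N. Pads are 22 mm wide; open, the fingers measure 114 mm over their backs; the gripper's body (76 mm by 85 mm) begins 54 mm behind the grasp point. The pads swing forward as they close: fully open they stand 13 mm farther back than shut.
Start: joints at [-1.165, 0.615, -0.013, 1.423, 0.008, 1.103, -0.04], TCP at [0.273, 0.59, 0.304] pointing down, gripper open.
Joint ranges: [-3.12, 3.12], [-0.3, 2.06], [-1.34, 1.32], [0.26, 2.42], [-1.36, 4.5], [0.01, 1.98], [-2.84, 2.84]. Speed limits (rad/s): [2.79, 2.79, 3.14, 3.14, 3.14, 3.14, 3.14].

### API

Orientations are given as a unit quaternion [x, y, z, w].
In Python, from station import arm, snapshot, camera_info, ticket gives the robot as it stands. Calls block until the motion is done:
- arm.movep(position, orientation): joint-space move of the TCP to a pose.
- arm.line_to(position, velocity=0.15, ori=None): straight line of the TCP; ori=None keeps the orientation; velocity is the mean speed in m/s.
- arm.move_j(angles): joint-space move.
- arm.move_gripper(opening, effort=None): opening from 0.0 (shut) to 1.0 (fully open); effort is the grip in N (None keeps the last); returns when the fingers have stopped.
- arm.pause(seconds).
- arm.ik(position, orientation): joint angles nearest the present ones, or None.
- snapshot(name): name is "side" or "top"; returns the picture (400x640x3 uint8, blue, green, red); there is no depth.
- camera_info(name): a dict with "fx", "fy", "cx", "cy" (pixels), "R" (3x3) and "t" (3): a world point X has camera coordinates R X + t. Camera axes: x right, y down, z forward; pixel columns grow to the right and rows downward; lengths in m; the calibration is good to about 2 mm. A picture is of the moment at which its call begins. camera_info takes no time and is no camera call.
A pose or a line that the arm cannot do raises arm.MotionError and nothing moves.
- ticket.finish_job(): hands the job in; it is judged then, once.
Readings, each from a call of its own:
- arm.read_time(): time.
- arm.read_joint_positions(): joint angles.
- arm.read_dq(): joint speeds.
- arm.read_effort(): joint torques, N m.
- arm.read_tool_pos(): TCP position.
- arm.read_eef_rot(): TCP orientation.
- arm.read_ft_force(): force on the tool from outside, world axes, zero at the start.
- arm.read_wrist_torque(): the same for the moment, N m.
- arm.read_opening(): opening from 0.0 (shut) to 1.0 (fully open).
- arm.read_finger_force(): force on a finger pad.
Only numpy, scipy, OpenCV 4.12 (cv2) and the standard library are available. Lean on these libraries where they do the work, as an engineer would, in place of code of your own. Each camera call takes 0.05 s, during which the arm holds its last target. There are 200 camera calls.

## Working session

There is one attempt and no reset: what is moved stays moved. The work goes in short steps, each a Python script; the robot and the scene stay as the last script left them, time stands still between calls to the robot, and variables do not carry over. Pictures are saved under pics/ and viewed, at most 14 in all, crops included, and the job is handed in when it is done.

```bash
ls; mkdir -p pics
python3 - <<'E'
from station import arm, snapshot, camera_info
import cv2
for n in ("side","top"):
    cv2.imwrite(f"pics/{n}0.png",cv2.resize(snapshot(n),(800,500),interpolation=cv2.INTER_CUBIC)); i=camera_info(n); print(n,i)
E
```

```text
pics
side {'fx': 417.02391668802704, 'fy': 417.02391668802704, 'cx': 326.221900443506, 'cy': 196.04787375523355, 'R': array([[ 0.72322954, -0.69027333,  0.02148878],
       [-0.4070769 , -0.45123484, -0.79415081],
       [ 0.55787761,  0.56560574, -0.60734069]]), 't': array([-0.31786572,  0.29492547,  0.88402386])}
top {'fx': 407.4875385284861, 'fy': 407.4875385284861, 'cx': 321.1248016141749, 'cy': 196.2649307781918, 'R': array([[ 0.02390649, -0.99967284, -0.00909332],
       [-0.98930602, -0.02234751, -0.14413256],
       [ 0.14388219,  0.01244178, -0.98951661]]), 't': array([0.0801882 , 0.51153477, 1.36102333])}
```

View pics/top0.png

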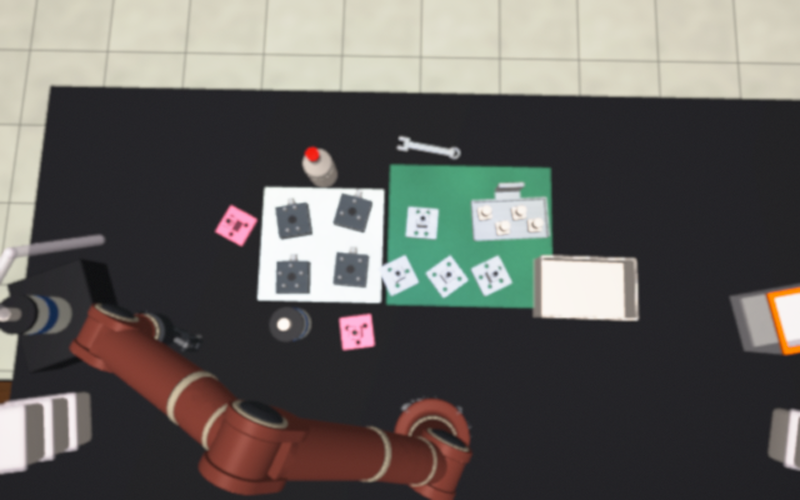

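View pics/side0.png

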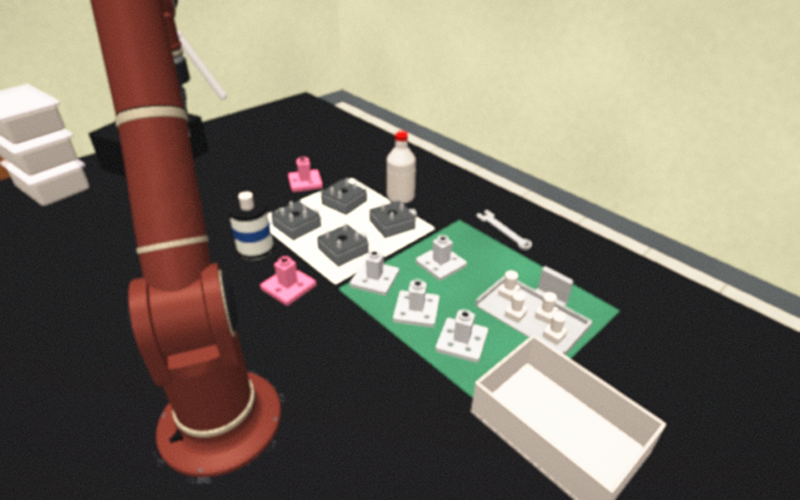

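The top view shows 4 ports on the white mat, near (293,218), (353,212), (293,275) and (351,268). The 4 flanges are near (422,222), (400,275), (446,276) and (492,275). The tray holds 4 plugs at about (510,218), with its grip toward +x. The tub is at about (586,288), and the two pink look-alikes sit off to the side. I'll take averaged, enlarged crops next.

Run:
```python
from station import arm, snapshot, camera_info
import cv2,numpy as np
for n in ("side","top"):
    im=np.mean([snapshot(n).astype(float) for _ in range(8)],0); np.save(f"{n}.npy",im)
im=np.load("top.npy")
g=lambda r,s:cv2.resize(np.clip(im[r[1]:r[3],r[0]:r[2]],0,255).astype(np.uint8),None,fx=s,fy=s,interpolation=cv2.INTER_CUBIC)
a=g((205,145,311,245),5.6)
a=np.clip(a.astype(float)*1.0,0,255); a=(255*(a/255)**0.6).astype(np.uint8)
cv2.imwrite("pics/ports.png",a)
cv2.imwrite("pics/fl.png",g((300,130,445,245),5.2))
```

```text
(no output)
```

View pics/ports.png

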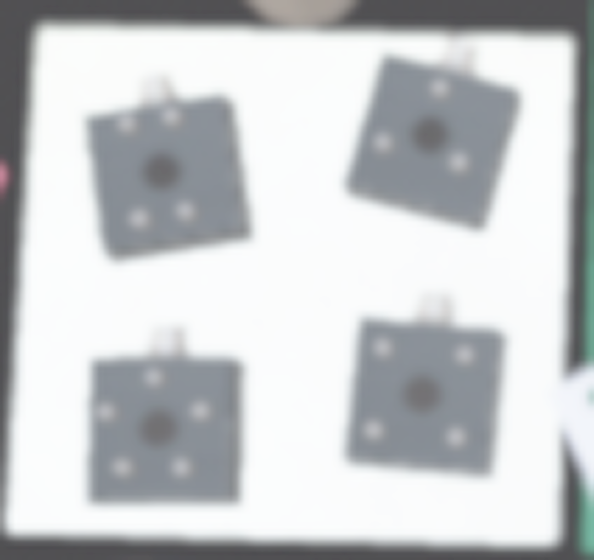

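View pics/fl.png

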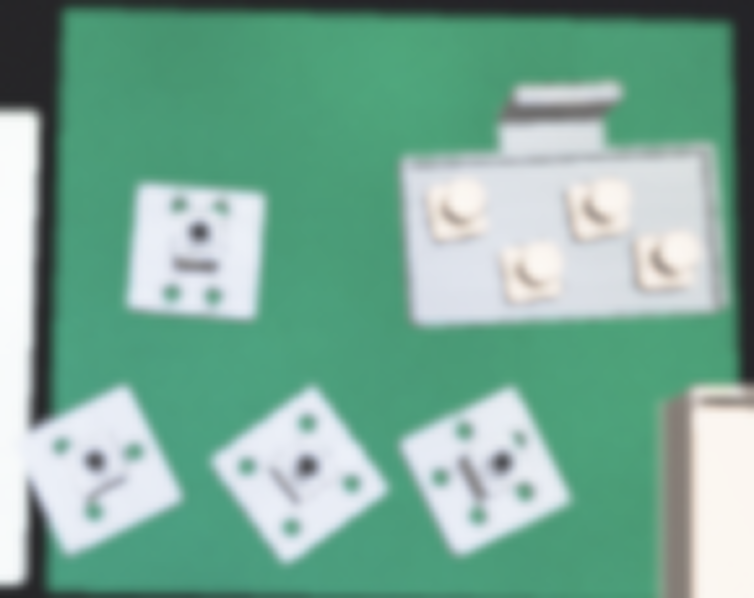

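Clear view: the ports are oblong (top left), tri (top right), five (bottom left) and square (bottom right). The flanges are oblong (top), then tri, square and five from left to right along the bottom row. All four ports are present. I'll fit the poses by render-and-compare.

```bash
cat > vis.py <<'E'
import numpy as np, cv2
from scipy.optimize import minimize, least_squares
from station import snapshot, camera_info
C=camera_info("top"); S=8
r5=[(30*np.cos(a),30*np.sin(a)) for a in np.deg2rad(72)*np.arange(5)]
PAT={k:np.array(v)/1e3 for k,v in dict(tri=[(28,0),(-14,24.2),(-14,-24.2)],square=[(25,25),(25,-25),(-25,25),(-25,-25)],
     oblong=[(30,14),(30,-14),(-30,14),(-30,-14)],five=r5).items()}
def grab(n="top",k=6): return np.mean([snapshot(n).astype(float) for _ in range(k)],0)
def proj(P,c=C):
    q=np.atleast_2d(P)@c["R"].T+c["t"]; return np.c_[c["fx"]*q[:,0]/q[:,2]+c["cx"],c["fy"]*q[:,1]/q[:,2]+c["cy"]]
def unproj(uv,z,c=C):
    d=np.c_[(np.atleast_2d(uv)-[c["cx"],c["cy"]])/[c["fx"],c["fy"]],np.ones(len(np.atleast_2d(uv)))]@c["R"]
    o=-c["R"].T@c["t"]; return o+d*((z-o[2])/d[:,2])[:,None]
def place(P,p):
    P=np.atleast_2d(P).astype(float); c,s=np.cos(p[2]),np.sin(p[2])
    return np.c_[p[0]+c*P[:,0]-s*P[:,1],p[1]+s*P[:,0]+c*P[:,1],P[:,2]]
def box(x0,x1,y0,y1,z0,z1): return np.array([(x,y,z) for x in(x0,x1) for y in(y0,y1) for z in(z0,z1)])
circ=lambda c,r,z:np.array([(c[0]+r*np.cos(a),c[1]+r*np.sin(a),z) for a in np.linspace(0,2*np.pi,24)])
def fill(im,P,p,o,v):
    h=cv2.convexHull(((proj(place(P,p))-o+.5)*S*16-8).round().astype(np.int32)); cv2.fillConvexPoly(im,h,v,cv2.LINE_8,4)
def render(kind,p,o,sz):
    m=np.zeros((sz[1]*S,sz[0]*S),np.uint8)
    if kind=="tray":
        for b in((-.056,.056,-.105,.105,0,.018),(.056,.08,-.03,.03,0,.004),(.078,.09,-.035,.035,.004,.064)): fill(m,box(*b),p,o,255)
    elif kind=="tub": fill(m,box(-.08,.08,-.125,.125,0,.08),p,o,255)
    else:
        fill(m,box(-.042,.042,-.042,.042,0,.012),p,o,255)
        for h in PAT[kind]:
            a,b=np.zeros_like(m),np.zeros_like(m); fill(a,circ(h,.007,.012),p,o,255); fill(b,circ(h,.007,0),p,o,255); m[(a&b)>0]=0
        fill(m,box(-.016,.016,-.016,.016,.012,.068),p,o,255)
    m=cv2.resize(m,sz,interpolation=cv2.INTER_AREA)/255.; return cv2.GaussianBlur(m,(0,0),.9)
def fit(im,kind,p0,yaws,half=24,w0=None):
    u=proj([[p0[0],p0[1],0]])[0].astype(int); o=u-half; sz=(2*half,2*half)
    c=im[o[1]:o[1]+2*half,o[0]:o[0]+2*half]
    if kind=="tub": sig=np.clip((c.min(2)-70)/110,0,1)
    else:
        g=c[...,1]-(c[...,0]+c[...,2])/2; sig=1-np.clip(g/np.percentile(g,90 if half<40 else 70),-.3,1.2)
    w=np.ones_like(sig)
    if w0: w[:,:max(0,w0-o[0])]=0
    w[c.max(2)<60]=0 if kind not in("tub",) else 1
    f=lambda p:(w*(render(kind,p,o,sz)-sig)**2).sum()
    best=None
    for y in yaws:
        r=minimize(f,[p0[0],p0[1],y],method="Nelder-Mead",options=dict(initial_simplex=[[p0[0],p0[1],y],[p0[0]+.006,p0[1],y],[p0[0],p0[1]+.006,y],[p0[0],p0[1],y+.1]],xatol=1e-4,fatol=1e-3))
        if best is None or r.fun<best.fun: best=r
    return best.x,best.fun
def studs(im,kind,uv0,yaws,z=.056):
    """rigid fit of bright stud tips (blob centroids)"""
    g=im.mean(2); p0=unproj(uv0,.04)[0]; best=None
    for y in yaws:
        p=np.array([p0[0],p0[1],y]); 
        for it in range(8):
            T=np.c_[PAT[kind],np.full(len(PAT[kind]),z)]; q=proj(place(T,p)); meas=[];wt=0
            for a in q:
                x,yv=np.round(a).astype(int); h=3 if it else 4
                k=g[yv-h:yv+h+1,x-h:x+h+1]; Y,X=np.mgrid[yv-h:yv+h+1,x-h:x+h+1]
                ww=np.clip(k-np.median(k)-6,0,60)*np.exp(-((X-a[0])**2+(Y-a[1])**2)/8); wt+=ww.sum()/len(q)
                meas.append([(ww*X).sum()/(ww.sum()+1e-6),(ww*Y).sum()/(ww.sum()+1e-6)])
            meas=np.array(meas); r=least_squares(lambda v:(proj(place(T,v))-meas).ravel(),p); p=r.x
        e=np.sqrt(2*r.cost/len(q))
        if wt>50 and (best is None or e<best[1]): best=(p,e,wt)
    return best
def wrap(a): return (a+np.pi)%(2*np.pi)-np.pi
E
cat > look.py <<'E'
from vis import *
im=grab(); Q=np.pi/2
up=lambda cx,cy,ox,oy,s:np.array([ox+cx/s,oy+cy/s])
yw=np.deg2rad(np.arange(0,360,15)); res={}
for k,c in dict(oblong=(160,172),tri=(430,133),five=(158,428),square=(422,394)).items():
    b=studs(im,k,up(*c,205,145,5.6),yw); res["port_"+k]=b[0].tolist(); print("port",k,b[0].round(4),wrap(b[0][2]).round(3),b[1:])
for k,c in dict(oblong=(196,250),tri=(105,470),square=(300,475),five=(485,472)).items():
    p0=unproj(up(*c,300,130,5.2),.006)[0]; p,e=fit(im,k,p0,np.deg2rad(np.arange(0,360,30)),w0=310 if k=="tri" else None); res["fl_"+k]=p.tolist(); print("fl",k,p.round(4),wrap(p[2]).round(3),e)
p0=unproj(up(562,240,300,130,5.2),.01)[0]; p,e=fit(im,"tray",p0,[0,.1],half=42); res["tray"]=p.tolist(); print("tray",p,e)
p0=unproj((469,230),.04)[0]; p,e=fit(im,"tub",p0,[0],half=50); res["tub"]=p.tolist(); print("tub",p,e)
for n,uv,z in(("bottle",(250,123),.19),("canister",(227,259),.15)): print(n,unproj(uv,z))
import json; json.dump(res,open("poses.json","w"))
v=np.clip(im,0,255).astype(np.uint8)[125:270,190:530]; v=cv2.resize(v,None,fx=2.35,fy=2.35,interpolation=cv2.INTER_CUBIC)
d=lambda P,col:[cv2.circle(v,tuple(((q-[190,125]+.5)*2.35).astype(int)),2,col,-1) for q in proj(P)]
for k in PAT:
    d(place(np.c_[PAT[k],np.full(len(PAT[k]),.056)],res["port_"+k]),(0,0,255)); d(place(box(-.046,.046,-.046,.046,.04,.04),res["port_"+k]),(0,255,255))
    d(place(np.c_[PAT[k],np.full(len(PAT[k]),.006)],res["fl_"+k]),(0,0,255)); d(place(box(-.042,.042,-.042,.042,.012,.012),res["fl_"+k]),(0,255,255))
d(place(box(-.056,.056,-.105,.105,0,.018),res["tray"]),(255,0,255)); d(place(box(.078,.09,-.035,.035,.064,.064),res["tray"]),(255,0,0)); d(place(box(-.08,.08,-.125,.125,.08,.08),res["tub"]),(255,0,255))
cv2.imwrite("pics/fit.png",v)
E
time python3 look.py
```

```text
return _methods._mean(a, axis=axis, dtype=dtype,
  ret = ret.dtype.type(ret / rcount)
Traceback (most recent call last):
  File "look.py", line 6, in <module>
    b=studs(im,k,up(*c,205,145,5.6),yw); res["port_"+k]=b[0].tolist(); print("port",k,b[0].round(4),wrap(b[0][2]).round(3),b[1:])
  File "vis.py", line 57, in studs
    ww=np.clip(k-np.median(k)-6,0,60)*np.exp(-((X-a[0])**2+(Y-a[1])**2)/8); wt+=ww.sum()/len(q)
       ~~~~~~~~~~~~~~~~~~~~~~~~~~~~~~^~~~~~~~~~~~~~~~~~~~~~~~~~~~~~~~~~~~~
ValueError: operands could not be broadcast together with shapes (7,0) (7,7) 

real	0m4.592s
user	0m1.576s
sys	0m0.274s
```

```bash
python3 - <<'E'
s=open("vis.py").read(); a=s.index("def studs"); b=s.index("def wrap")
s=s[:a]+'''from scipy.optimize import linear_sum_assignment
def studs(im,kind,uv,z=.056):
    """centroids of the bright stud tips from rough clicks, then a rigid fit"""
    g=im.mean(2); M=[]
    for a in uv:
        a=np.array(a,float)
        for _ in range(6):
            x,y=np.round(a).astype(int); k=g[y-4:y+5,x-4:x+5]; Y,X=np.mgrid[y-4:y+5,x-4:x+5]
            w=np.clip(k-np.percentile(k,40),0,60)*np.exp(-((X-a[0])**2+(Y-a[1])**2)/4.5); a=np.array([(w*X).sum(),(w*Y).sum()])/w.sum()
        M.append(a)
    M=np.array(M); W=unproj(M,z)[:,:2]; c=W.mean(0); n=len(W); best=None; T=np.c_[PAT[kind],np.full(n,z)]
    for y in np.deg2rad(np.arange(0,360,10)):
        p=np.array([*c,y])
        for _ in range(3):
            q=place(T,p)[:,:2]; i,j=linear_sum_assignment(np.linalg.norm(q[:,None]-W[None],axis=2)); r=least_squares(lambda v:(place(T,v)[i,:2]-W[j]).ravel(),p,x_scale=[.01,.01,.1]); p=r.x
        e=np.sqrt(2*r.cost/n)
        if best is None or e<best[1]-1e-6: best=(p,e)
    return best
'''+s[b:]
open("vis.py","w").write(s)
t=open("look.py").read(); i=t.index("for k,c in dict(oblong=(160"); j=t.index("for k,c in dict(oblong=(196")
t=t[:i]+'''for k,c in dict(oblong=[(127,123),(171,117),(138,218),(185,211)],tri=[(440,88),(382,142),(458,161)],five=[(153,377),(105,411),(200,410),(122,467),(181,467)],square=[(382,348),(464,355),(373,430),(455,437)]).items():
    b=studs(im,k,[up(*a,205,145,5.6)-.41 for a in c]); res["port_"+k]=b[0].tolist(); print("port",k,b[0].round(4),wrap(b[0][2]).round(3),b[1])
'''+t[j:]
open("look.py","w").write(t)
E
time python3 look.py
```

```text
port oblong [0.5853 0.3992 0.1903] 0.19 0.009767489202650153
port tri [ 0.6044  0.2323 -0.2406] -0.241 0.002858806700544864
port five [0.4183 0.3943 0.0693] 0.069 0.007458955321525326
port square [ 0.4418  0.2313 -0.0676] -0.068 0.0003004363083781178
fl oblong [0.5805 0.0372 3.079 ] 3.079 13.814763369046005
fl tri [0.4306 0.0996 5.1784] -1.105 31.447850982000606
fl square [ 0.4302 -0.0345  0.6475] 0.647 57.311002807297896
fl five [ 0.4352 -0.1576  0.4718] 0.472 62.54639935117309
tray [ 0.59719481 -0.20969827  0.07149587] 577.3276682993115
tub [ 0.40428655 -0.40300421 -0.01713364] 445.40472746306466
bottle [[0.71477244 0.31903971 0.19      ]]
canister [[0.29075654 0.37673975 0.15      ]]
real	0m25.157s
user	0m22.568s
sys	0m0.212s
```

View pics/fit.png

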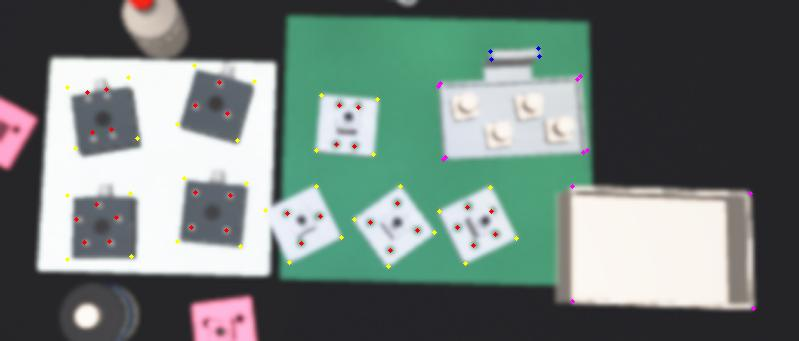

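The flange, tray and tub overlays sit on their outlines. The stud centroids of the oblong, tri and five ports drifted toward the white mat, e.g. oblong dots about 5 px high. I'll refit the studs with local blob peaks.

```bash
python3 - <<'E'
s=open("vis.py").read(); a=s.index("        for _ in range(6):\n"); b=s.index("        M.append(a)")
s=s[:a]+'''        x,y=np.round(a).astype(int); k=g[y-2:y+3,x-2:x+3]; Y,X=np.mgrid[y-2:y+3,x-2:x+3]
        f=lambda v:(v[0]+v[1]*(X-x)+v[2]*(Y-y)+v[3]*np.exp(-((X-v[4])**2+(Y-v[5])**2)/(2*v[6]**2))-k).ravel()
        r=least_squares(f,[k.min(),0,0,40,*a,1.2],bounds=([0,-40,-40,5,a[0]-1.5,a[1]-1.5,.7],[255,40,40,250,a[0]+1.5,a[1]+1.5,1.8])); a=r.x[4:6]
'''+s[b:]
s=s.replace("return best\ndef wrap","return (*best,(np.linalg.norm(place(T,best[0])[:,None,:2]-W[None],axis=2).min(0)*1e3).round(1))\ndef wrap")
open("vis.py","w").write(s)
t=open("look.py").read(); t=t.replace(",b[1])",",b[1:])"); open("look.py","w").write(t)
E
python3 look.py
```

```text
port oblong [0.5765 0.3978 0.1781] 0.178 (np.float64(0.0021497243402822984), array([3.5, 2.1, 0.9, 0.9]))
port tri [0.6021 0.2326 1.8563] 1.856 (np.float64(0.0004565178580872876), array([0.5, 0.3, 0.5]))
port five [0.4171 0.3895 0.0219] 0.022 (np.float64(0.002038344204795054), array([1.5, 4. , 1.2, 0.8, 0.7]))
port square [ 0.4416  0.231  -0.0657] -0.066 (np.float64(0.00017550200311093963), array([0.1, 0.1, 0.2, 0.3]))
fl oblong [0.5805 0.0372 3.079 ] 3.079 13.860615479024286
fl tri [0.4307 0.0995 5.184 ] -1.099 31.301798455877467
fl square [ 0.4303 -0.0344  2.2124] 2.212 57.1861881430593
fl five [ 0.4352 -0.1576  0.4718] 0.472 62.65118302926211
tray [ 0.59719481 -0.20969827  0.07149587] 576.9205876509071
tub [ 0.40428655 -0.40300421 -0.01713364] 445.37019030475193
bottle [[0.71477244 0.31903971 0.19      ]]
canister [[0.29075654 0.37673975 0.15      ]]
```

View pics/fit.png

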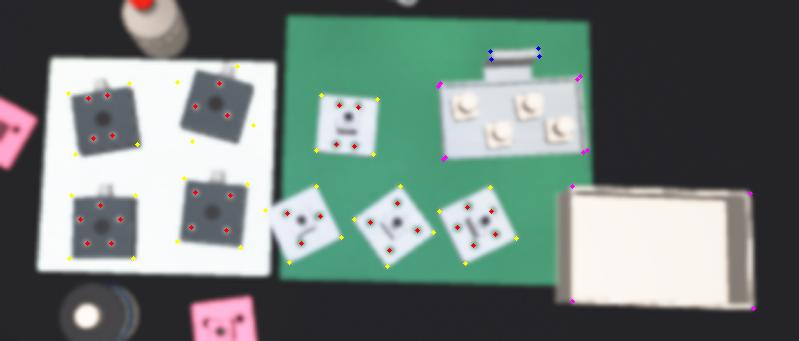

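```bash
cat >> vis.py <<'E'
def fitport(im,kind,p0,half=24):
    u=proj([[p0[0],p0[1],.04]])[0].astype(int); o=u-half; sz=(2*half,2*half); g=im.mean(2)[o[1]:o[1]+2*half,o[0]:o[0]+2*half]
    dn=lambda m:cv2.GaussianBlur(cv2.resize(m,sz,interpolation=cv2.INTER_AREA)/255.,(0,0),.9)
    def res(p,full=False):
        Z=lambda:np.zeros((sz[1]*S,sz[0]*S),np.uint8); b,s,c,nz,tp=Z(),Z(),Z(),Z(),Z()
        fill(b,box(-.046,.046,-.046,.046,0,.04),p,o,255); fill(c,circ((0,0),.011,.04),p,o,255); fill(tp,box(-.046,.046,-.046,.046,.04,.04),p,o,255)
        for h in PAT[kind]: fill(s,np.r_[circ(h,.005,.046),circ(h,.005,.053),circ(h,.003,.058)],p,o,255)
        fill(nz,box(.04,.085,-.025,.025,0,.04),p,o,255)
        A=np.stack([np.ones_like(g),dn(b),dn(s),dn(c),dn(tp)],-1).reshape(-1,5)
        w=((cv2.resize(nz,sz,interpolation=cv2.INTER_AREA)==0)|(dn(b)>.98)).ravel()*1.
        w*=(g.ravel()>0); w[(dn(b)+dn(nz)).ravel()<.02]*=.0; x=np.linalg.lstsq(A*w[:,None],g.ravel()*w,rcond=None)[0]
        return (((A@x-g.ravel())*w)**2).sum()/w.sum()
    p0=list(p0); r=minimize(res,p0,method="Nelder-Mead",options=dict(initial_simplex=[p0,[p0[0]+.004,p0[1],p0[2]],[p0[0],p0[1]+.004,p0[2]],[p0[0],p0[1],p0[2]+.06]],xatol=1e-4,fatol=1e-3))
    return r.x,r.fun
E
python3 - <<'E'
from vis import *; import json
P=json.load(open("poses.json")); im=np.load("top.npy")
P["port_tri"][2]-=2*np.pi/3
for k in PAT:
    p,e=fitport(im,k,P["port_"+k]); print(k,np.round(P["port_"+k],4),p.round(4),e)
    P["port2_"+k]=p.tolist()
json.dump(P,open("poses.json","w"))
E
```

```text
tri [ 0.6021  0.2326 -0.2381] [ 0.5951  0.2284 -0.2595] 1139.874209616752
square [ 0.4416  0.231  -0.0657] [ 0.4404  0.2283 -0.0668] 70.11731033855686
oblong [0.5765 0.3978 0.1781] [0.5722 0.3927 0.1894] 55.42003050728674
five [0.4171 0.3895 0.0219] [0.417  0.3858 0.0288] 101.196095660305
```

Run:
```python
from vis import *; import json
P=json.load(open("poses.json")); out=[]
for n in("top","side"):
    c=camera_info(n); im=np.load(n+".npy")
    row=[]
    for k in("square","oblong"):
        u=proj(place([[0,0,.045]],P["port_"+k]),c)[0].astype(int)-[20,18]; s=10
        v=cv2.resize(np.clip(255*(im[u[1]:u[1]+29,u[0]:u[0]+40]/255)**.6,0,255).astype(np.uint8),None,fx=s,fy=s,interpolation=cv2.INTER_CUBIC)
        for key,col in(("port_",(0,0,255)),("port2_",(0,200,0))):
            f=lambda X:((proj(place(X,P[key+k]),c)-u+.5)*s-.5).astype(int)
            cv2.polylines(v,[f(np.array([(a*.046,b*.046,.04) for a,b in((1,1),(1,-1),(-1,-1),(-1,1))]))],True,col,1)
            cv2.polylines(v,[f(np.array([(a*.046,b*.046,0) for a,b in((1,1),(1,-1),(-1,-1),(-1,1))]))],True,col,1)
            for h in PAT[k]: cv2.polylines(v,[f(circ(h,.003,.058))],True,col,1); cv2.polylines(v,[f(circ(h,.005,.04))],True,col,1)
        row.append(v)
    out.append(np.hstack(row))
cv2.imwrite("pics/cmp.png",np.vstack(out))
```

```text
(no output)
```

View pics/cmp.png

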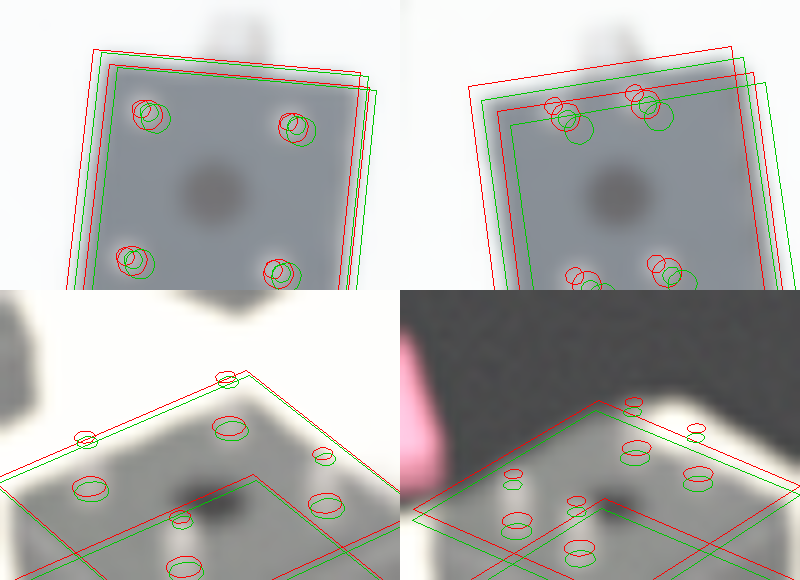

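The overlay shows the block's outline does not match a full 92 mm prism up to 40 mm: the body is lower and the plate smaller. The stud spots are therefore the reliable feature. I'll refit with body height and plate size left free and the mask fixed.

Run:
```python
s=open("vis.py").read(); s=s[:s.index("def fitport")]
s+='''def fitport(im,kind,p0,c=C,half=24):
    """p = x,y,yaw, body height, plate half width; linear grey levels solved inside, mask fixed at p0"""
    u=proj([[p0[0],p0[1],.04]])[0].astype(int); o=u-half; sz=(2*half,2*half); g=im.mean(2)[o[1]:o[1]+2*half,o[0]:o[0]+2*half].ravel()
    Z=lambda:np.zeros((sz[1]*S,sz[0]*S),np.uint8)
    dn=lambda m:cv2.GaussianBlur(cv2.resize(m,sz,interpolation=cv2.INTER_AREA)/255.,(0,0),.9).ravel()
    m,nz=Z(),Z(); fill(m,box(-.049,.049,-.049,.049,0,.04),p0,o,255); fill(nz,box(.048,.085,-.03,.03,0,.045),p0,o,255); m[nz>0]=0; w=(cv2.resize(m,sz,interpolation=cv2.INTER_AREA)>0).ravel()*1.
    def res(p):
        b,s,c,tp=Z(),Z(),Z(),Z()
        fill(b,box(-.046,.046,-.046,.046,0,p[3]/10),p,o,255); h=p[4]/10; fill(b,box(-h,h,-h,h,.01,.04),p,o,255); fill(tp,box(-h,h,-h,h,.04,.04),p,o,255); fill(c,circ((0,0),.011,.04),p,o,255)
        for h in PAT[kind]: fill(s,np.r_[circ(h,.005,.04),circ(h,.005,.053),circ(h,.003,.058)],p,o,255)
        A=np.stack([np.ones_like(g),dn(b),dn(s),dn(c),dn(tp)],-1); x=np.linalg.lstsq(A*w[:,None],g*w,rcond=None)[0]
        return (((A@x-g)*w)**2).sum()/w.sum()
    q=np.array([*p0,.32,.42]); sx=[q]+[q+d for d in np.diag([.003,.003,.05,.04,-.04])]
    r=minimize(res,q,method="Nelder-Mead",options=dict(initial_simplex=sx,xatol=1e-4,fatol=1e-3,maxiter=400)); return r.x,r.fun
'''
open("vis.py","w").write(s)
from vis import *; import json
P=json.load(open("poses.json")); im=np.load("top.npy")
for k in PAT:
    p,e=fitport(im,k,P["port_"+k]); print(k,np.round(P["port_"+k],4),p.round(4),e); P["port2_"+k]=p[:3].tolist()
json.dump(P,open("poses.json","w"))
out=[]
for n in("top","side"):
    c=camera_info(n); im=np.load(n+".npy"); row=[]
    for k in PAT:
        u=proj(place([[0,0,.045]],P["port_"+k]),c)[0].astype(int)-[14,17]; s=7
        v=cv2.resize(np.clip(255*(im[u[1]:u[1]+36,u[0]:u[0]+28]/255)**.6,0,255).astype(np.uint8),None,fx=s,fy=s,interpolation=cv2.INTER_CUBIC)
        for key,col in(("port_",(0,0,255)),("port2_",(0,200,0))):
            f=lambda X:((proj(place(X,P[key+k]),c)-u+.5)*s-.5).astype(int)
            for h in PAT[k]: cv2.polylines(v,[f(circ(h,.003,.058))],True,col,1); cv2.polylines(v,[f(circ(h,.005,.04))],True,col,1)
        row.append(v)
    out.append(np.hstack(row))
cv2.imwrite("pics/cmp2.png",np.vstack(out))
```

```text
tri [ 0.6021  0.2326 -0.2381] [ 0.6053  0.2337 -0.2488  0.0537  0.3998] 15.751518792436075
square [ 0.4416  0.231  -0.0657] [ 0.441   0.2294 -0.0686  0.3164  0.4408] 28.459506353047175
oblong [0.5765 0.3978 0.1781] [0.5785 0.4001 0.1912 0.1239 0.2375] 25.775041497202906
five [0.4171 0.3895 0.0219] [0.419  0.3931 0.0302 0.0961 0.394 ] 35.43249217087237
```

View pics/cmp2.png

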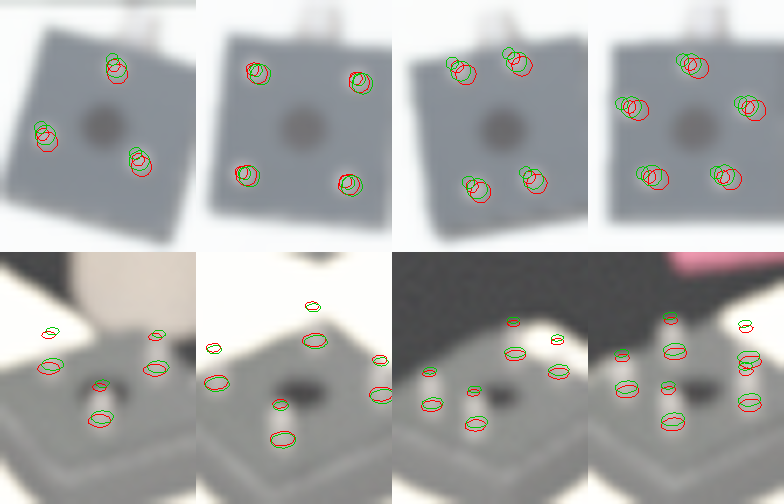

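The side view agrees with both stud fits to about 1 px, so I'll average them (±2 mm) and let force feedback finish the fits. The tray comes first.

```bash
cat > ctl.py <<'E'
import numpy as np, json
from scipy.spatial.transform import Rotation as Ro
from station import arm, snapshot, ticket
G=.054
def rot(psi,tilt=0,tax=0):
    """tool down, closing line at angle psi; tilted by `tilt` about the horizontal axis at angle tax"""
    y=np.array([np.cos(psi),np.sin(psi),0]); z=np.array([0,0,-1.]); R=Ro.from_matrix(np.c_[np.cross(y,z),y,z])
    return Ro.from_rotvec(tilt*np.array([np.cos(tax),np.sin(tax),0]))*R
def tcp(g,R): return (np.array(g)-G*R.apply([0,0,1])).tolist()
def line(g,R,v=.15): arm.line_to(tcp(g,R),v,R.as_quat().tolist())
def jump(g,R): arm.movep(tcp(g,R),R.as_quat().tolist())
def gp(): return np.array(arm.read_tool_pos())+G*Ro.from_quat(arm.read_eef_rot()).apply([0,0,1])
E
python3 - <<'E'
from ctl import *; P=json.load(open("poses.json"))
for k in("tri","square","oblong","five"):
    P["p_"+k]=((np.array(P["port_"+k])+P["port2_"+k])/2).tolist()
json.dump(P,open("poses.json","w"))
t=P["tray"]; ax=np.array([np.cos(t[2]),np.sin(t[2]),0]); g=np.array([t[0],t[1],0])+.084*ax; print("grip",g,arm.read_time())
tub=P["tub"]; 
def ok(g,R): 
    q=arm.ik(tcp(g,R),R.as_quat().tolist()); return None if q is None else np.round(q,2).tolist()
for s in(0,np.pi):
    R=rot(t[2]+s); print(s,ok(g+[0,0,.045],R),ok(g+[0,0,.25],R))
    for a in(0,20,40):
        a=np.deg2rad(a); lip=np.array([tub[0]+.03,tub[1],.11]); R=rot(s,-a,np.pi/2)
        tr=Ro.from_rotvec([0,-a,0]); print(a,ok(lip+tr.apply([.14,0,.041]),R))
    for k in("tri","square","oblong","five"):
        f,p=P["fl_"+k],P["p_"+k]
        for i in(0,1): 
            q=[ok([f[0],f[1],.042],rot(f[2]+s+i*np.pi/2)),ok([p[0],p[1],.11],rot(p[2]+s+i*np.pi/2))]; print(k,i,[(v and v[-1]) for v in q])
E
```

```text
grip [ 0.68098021 -0.20369774  0.        ] 1.8
0 [0.14, 0.94, 0.24, 1.41, -0.26, 0.83, 0.53] [0.05, 0.75, 0.44, 1.22, -0.31, 1.23, 0.56]
0.0 [0.28, 0.86, 0.6, 1.38, -0.51, 1.06, 0.97]
0.3490658503988659 [0.14, 0.84, 1.04, 1.66, -1.18, 1.09, 1.58]
0.6981317007977318 [0.72, 0.53, 0.18, 1.9, -1.29, 0.62, 1.92]
tri 0 [-0.78, -0.43]
tri 1 [0.35, 0.88]
square 0 [1.8, -0.34]
square 1 [-1.18, 0.89]
oblong 0 [2.46, -0.31]
oblong 1 [-1.07, 1.01]
five 0 [0.81, -0.57]
five 1 [1.95, 0.7]
3.141592653589793 [-0.22, 1.21, 1.13, 1.42, -1.12, 1.22, -2.04] [-0.2, 0.94, 1.13, 1.23, -0.83, 1.44, -2.23]
0.0 [0.09, 1.05, 1.13, 1.38, -0.95, 1.3, -1.87]
0.3490658503988659 [0.11, 0.89, 1.13, 1.66, -1.24, 1.16, -1.53]
0.6981317007977318 [0.6, 0.55, 0.37, 1.91, -1.36, 0.72, -1.18]
tri 0 [1.47, 2.15]
tri 1 [2.53, -1.69]
square 0 [-0.48, 2.09]
square 1 [0.72, -1.58]
oblong 0 [0.15, 2.31]
oblong 1 [1.31, -1.6]
five 0 [-1.17, 1.93]
five 1 [-0.55, -1.79]
```

Run:
```python
from ctl import *; P=json.load(open("poses.json")); tub=P["tub"]
arm.move_gripper(.3)
for y in(0,-10,-20):
  for a in(0,20,28,36):
    a,yy=np.deg2rad([a,y]); lip=np.array([tub[0]+.02,tub[1],.11]); R=rot(yy,-a,yy+np.pi/2); tr=Ro.from_rotvec(-a*np.array([-np.sin(yy),np.cos(yy),0]))*Ro.from_rotvec([0,0,yy])
    print(y,np.rad2deg(a).round(),np.round(arm.ik(tcp(lip+tr.apply([.14,0,.041]),R),R.as_quat().tolist()),2))
t=P["tray"]; g=np.array([t[0]+.084*np.cos(t[2]),t[1]+.084*np.sin(t[2]),0]); R=rot(t[2])
jump(g+[0,0,.2],R); print(gp())
line(g+[0,0,.045],R,.12); print(arm.read_ft_force())
arm.move_gripper(0,100); print(arm.read_opening(),arm.read_finger_force(),arm.read_time(),np.round(arm.read_joint_positions(),2))
line(g+[0,0,.05],R,.05); print(arm.read_ft_force(),arm.read_wrist_torque())
line(g+[0,0,.22],R,.12); print(arm.read_ft_force(),arm.read_opening())
import cv2; cv2.imwrite("pics/lift.png",np.vstack([snapshot("side")[100:400,240:640],snapshot("top")[100:300,240:640]]))
```

```text
0 0.0 [ 0.29  0.85  0.6   1.4  -0.51  1.05  0.99]
0 20.0 [ 0.24  0.74  0.81  1.68 -1.03  0.93  1.51]
0 28.0 [ 0.41  0.62  0.56  1.78 -1.08  0.77  1.62]
0 36.0 [ 0.7   0.53  0.18  1.87 -1.14  0.6   1.77]
-10 0.0 [ 0.3   0.88  0.66  1.36 -0.56  1.09  0.86]
-10 20.0 [ 0.17  0.8   0.97  1.68 -1.13  0.98  1.41]
-10 28.0 [ 0.4   0.61  0.56  1.79 -1.08  0.68  1.46]
-10 36.0 [ 0.56  0.54  0.37  1.9  -1.29  0.57  1.73]
-20 0.0 [ 0.32  0.91  0.71  1.33 -0.61  1.12  0.75]
-20 20.0 [ 0.12  0.88  1.13  1.67 -1.23  1.05  1.3 ]
-20 28.0 [ 0.28  0.66  0.75  1.8  -1.18  0.7   1.38]
-20 36.0 [ 0.53  0.53  0.37  1.92 -1.32  0.45  1.61]
[ 0.68148266 -0.2021459   0.19997912]
[-0.31161552  0.74378785  0.32763136]
0.12561983157018317 98.14102292060852 7.2417 [ 0.09  0.95  0.34  1.41 -0.37  0.85  0.61]
[-0.92517146  0.13399087 -4.298325  ] [ 0.01437976 -0.22502967  0.04695519]
[-0.26573518 -0.529787   -4.21092868] 0.12593896127827084
```

View pics/lift.png

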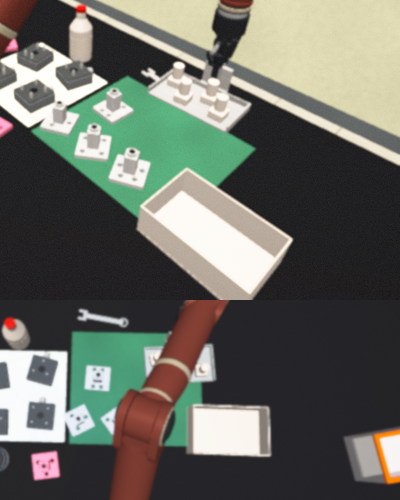

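The tray is held level, with all four plugs standing on it, and it lifts cleanly. Now I'll pour.

Run:
```python
from ctl import *; P=json.load(open("poses.json")); tub=P["tub"]
lip=lambda z:np.array([tub[0]+.02,tub[1],z])
def pose(a,z): 
    tr=Ro.from_rotvec([0,-a,0]); return lip(z)+tr.apply([.14,0,.041]),rot(0,-a,np.pi/2)
line(*pose(0,.17),.15)
for a in range(6,37,6): line(*pose(np.deg2rad(a),.17-.055*a/36),.05); 
print(np.round(arm.read_joint_positions(),2),arm.read_time())
arm.pause(1.5); print(arm.read_ft_force(),arm.read_opening())
import cv2; cv2.imwrite("pics/pour.png",np.vstack([snapshot("side")[100:400,240:640],snapshot("top")[100:300,240:640]]))
```

```text
[ 0.9   0.52 -0.12  1.86 -0.93  0.49  1.59] 13.4417
[-0.74726984 -0.20752848 -2.33725404] 0.1252620403171373
```

View pics/pour.png

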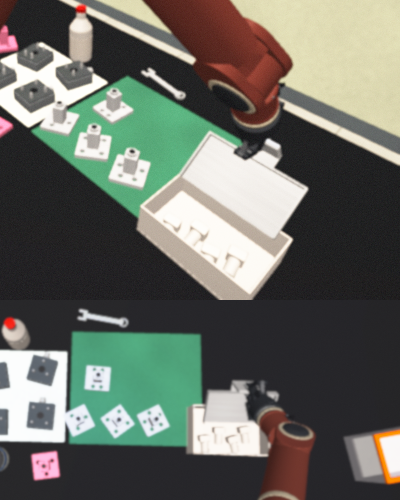

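The tray is empty and four plugs lie in the tub. Next I set the tray back where it was.

```bash
python3 - <<'E'
from ctl import *; P=json.load(open("poses.json")); tub=P["tub"]
def pose(a,z): 
    tr=Ro.from_rotvec([0,-a,0]); return np.array([tub[0]+.02,tub[1],z])+tr.apply([.14,0,.041]),rot(0,-a,np.pi/2)
for a in (24,12,0): line(*pose(np.deg2rad(a),.17-.055*a/36),.08)
t=P["tray"]; g=np.array([t[0]+.084*np.cos(t[2]),t[1]+.084*np.sin(t[2]),0]); R=rot(t[2])
line(g+[0,0,.15],R,.15); line(g+[0,0,.055],R,.12)
f0=arm.read_ft_force()[2]
for z in np.arange(.053,.040,-.001):
    line(g+[0,0,z],R,.03); f=arm.read_ft_force()[2]
    if f-f0>3: break
print("down",z,f,f0,gp())
arm.move_gripper(.3); line(g+[0,0,.2],R,.15); print(arm.read_ft_force())
jump([.55,-.42,.35],rot(0)); print(arm.read_time(),np.round(arm.read_joint_positions(),2))
E
sed -i 's/^im=grab.*/im=grab(); Q=np.pi\/2; np.save("top.npy",im)/; s/^p0=unproj((469.*$//; s/,res\["tub"\])/,res["tray"])/' look.py
sed -i 's/yw=.*res={}/import json; res=json.load(open("poses.json"))/' look.py; python3 look.py 2>&1 | grep -v port
```

```text
down 0.04499999999999999 5.40103033386855 -1.6972348670933606 [ 0.68123696 -0.20382135  0.04622952]
[-0.49214094 -0.27117507 -1.55948113]
24.0917 [ 0.41  0.66  0.44  1.12 -0.27  1.42  0.81]
fl oblong [0.5805 0.0372 3.0796] 3.08 14.770614072879901
fl tri [0.4307 0.0998 5.1825] -1.101 32.20633891328194
fl square [ 0.4303 -0.0345  5.3538] -0.929 58.7728188836865
fl five [ 0.4353 -0.1581  0.4726] 0.473 65.04120072571659
tray [ 0.59775203 -0.20995592  0.07355951] 587.0595201285136
bottle [[0.71477244 0.31903971 0.19      ]]
canister [[0.29075654 0.37673975 0.15      ]]
```

View pics/fit.png

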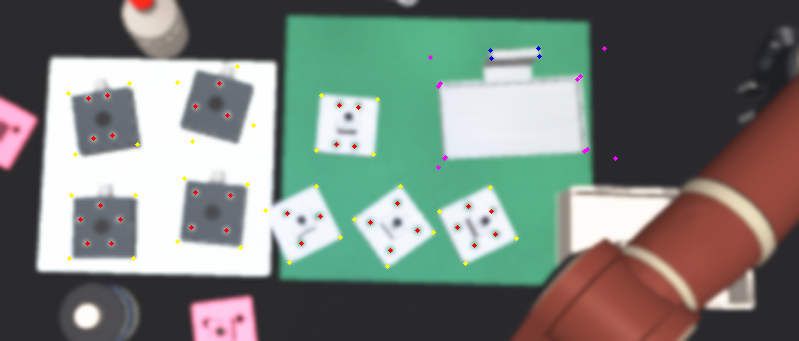

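```bash
cat > fit.py <<'E'
import sys; from ctl import *; from vis import grab,fit
SYM=dict(tri=3,square=4,oblong=2,five=5)
def plan(k,f,p):
    best=None
    for m in range(4):
        ps=f[2]+m*np.pi/2
        a=arm.ik(tcp([f[0],f[1],.05],rot(ps)),rot(ps).as_quat().tolist())
        if a is None: continue
        pre=[(abs(b[6]),s) for s in(1,-1) if (b:=arm.ik(tcp([f[0],f[1],.05],rot(ps+s*np.pi/2)),rot(ps+s*np.pi/2).as_quat().tolist())) is not None]
        for s in range(SYM[k]):
            pp=ps+p[2]-f[2]+s*2*np.pi/SYM[k]; b=arm.ik(tcp([p[0],p[1],.1],rot(pp)),rot(pp).as_quat().tolist())
            if b is None or not pre: continue
            c=max(abs(a[6]),abs(b[6]),min(pre)[0])
            if best is None or c<best[0]: best=(c,ps,pp,ps+min(pre)[1]*np.pi/2)
    return best
def pick(f,ps,pre):
    arm.move_gripper(.6); xy=np.array(f[:2])
    jump([*xy,.13],rot(pre)); line([*xy,.044],rot(pre),.12); arm.move_gripper(0,40)
    print("pre",arm.read_opening()); arm.move_gripper(.6)
    line([*xy,.085],rot(pre),.15); jump([*xy,.085],rot(ps)); line([*xy,.043],rot(ps),.12); arm.move_gripper(0,90)
    print("grip",arm.read_opening(),gp().round(4)); line([*xy,.2],rot(ps),.2); print("lifted",np.round(arm.read_ft_force(),2),arm.read_opening())
def insert(p,pp,z0=.108):
    R=rot(pp); xy=np.array(p[:2],float); jump([*xy,.2],R); line([*xy,z0],R,.12); arm.pause(.3)
    f0=np.array(arm.read_ft_force()); z=z0; n=0; best=z; xc=xy.copy(); log=[]
    while z>.0805 and n<40:
        z-=.0015; line([*xy,z],R,.04); f=np.array(arm.read_ft_force())-f0
        if f[2]>7:
            if gp()[2]<.0845 and z<.0845: break
            n+=1; log.append((xy-xc).round(4).tolist()+f.round(1).tolist()+[round(z,4)]); lat=np.hypot(*f[:2])
            z+=.003 if z>.095 else .0015; line([*xy,z],R,.04)
            if lat>2.0: xy=xy+.0007*f[:2]/lat
            else: a=n*2.4; xy=xc+.0009*np.sqrt(n)*np.array([np.cos(a),np.sin(a)])
            line([*xy,z],R,.04)
            if np.hypot(*(xy-xc))>.009: break
    for l in log[:14]: print(l)
    print("end",z,n,(xy-xc).round(4),gp().round(4),f.round(1),arm.read_time()); return z<.0845,xy
E
cat > one.py <<'E'
from fit import *; k=sys.argv[1]; P=json.load(open("poses.json")); im=grab(k=4)
f,e=fit(im,k,P["fl_"+k],[P["fl_"+k][2]],w0=310 if k=="tri" else None); print("flange",f.round(4),np.round(P["fl_"+k],4),e)
p=np.array(P["p_"+k]); p[:2]+=P.get("bias",[0,0]); b=plan(k,f,p); print("plan",b)
pick(f,b[1],b[3]); ok,xy=insert(p,b[2])
if ok: arm.move_gripper(.6); line([*xy,.2],rot(b[2]),.2); P["done_"+k]=xy.tolist(); print("delta",xy-np.array(P["p_"+k][:2])); json.dump(P,open("poses.json","w"))
E
python3 one.py square
```

```text
flange [ 0.4303 -0.0345  5.3538] [ 0.4303 -0.0345  5.3538] 56.18792215491957
plan (np.float64(0.9726489170429822), np.float64(5.353786289614051), np.float64(-0.06715612476840871), np.float64(6.924582616408948))
pre 0.37276309629169685
grip 0.37066411502055135 [ 0.4319 -0.0359  0.0444]
lifted [ 0.26  0.23 -4.17] 0.36813231490180126
[0.0, 0.0, -3.1, -0.2, 15.8, 0.1005]
[-0.0007, -0.0, -4.8, -0.7, 17.4, 0.1005]
[-0.0014, -0.0002, -5.0, -0.8, 16.7, 0.1005]
[-0.0021, -0.0003, -3.8, 0.7, 17.3, 0.1005]
[-0.0028, -0.0001, -4.5, 1.0, 16.4, 0.1005]
[-0.0035, 0.0, -4.8, 0.7, 17.0, 0.1005]
[-0.0041, 0.0001, -5.2, -0.2, 17.2, 0.1005]
[-0.0048, 0.0001, -4.1, -0.5, 16.9, 0.1005]
[-0.0055, 0.0, -5.1, -0.3, 18.0, 0.1005]
[-0.0062, -0.0, -5.0, -0.3, 17.6, 0.1005]
[-0.0069, -0.0001, -4.8, 0.1, 18.0, 0.1005]
[-0.0076, -0.0, -4.3, 0.4, 16.8, 0.1005]
[-0.0083, 0.0, -4.7, 0.3, 18.2, 0.1005]
end 0.1035 13 [-0.009   0.0001] [0.432  0.2302 0.1031] [-4.7  0.3 18.2] 47.2583
```

Run:
```python
from ctl import *; from vis import *; P=json.load(open("poses.json")); p=P["p_square"]; R=rot(p[2])
line([p[0],p[1],.125],R,.1); print([gp().round(4).tolist() for _ in range(3)]); arm.pause(.5); print(gp().round(4),p)
out=[]
for n,hw in(("side",(40,32)),("top",(40,32))):
    c=camera_info(n); im=grab(n,4); u=proj([[p[0],p[1],.08]],c)[0].astype(int)-[20,26]; s=10
    v=cv2.resize(np.clip(255*(im[u[1]:u[1]+50,u[0]:u[0]+40]/255)**.6,0,255).astype(np.uint8),None,fx=s,fy=s,interpolation=cv2.INTER_CUBIC)
    f=lambda X,q:((proj(place(X,q),c)-u+.5)*s-.5).astype(int)
    for h in PAT["square"]: cv2.polylines(v,[f(circ(h,.003,.058),p)],True,(0,0,255),1)
    q=[*gp()[:2],p[2]]; z=gp()[2]-.043
    for zz in(z,z+.012): cv2.polylines(v,[f(np.array([(a*.042,b*.042,zz) for a,b in((1,1),(1,-1),(-1,-1),(-1,1))]),q)],True,(0,200,0),1)
    for h in PAT["square"]: cv2.polylines(v,[f(circ(h,.007,z+.012),q)],True,(255,100,0),1)
    out.append(v)
cv2.imwrite("pics/held.png",np.hstack(out))
```

```text
[[0.4413, 0.2303, 0.125], [0.4413, 0.2303, 0.125], [0.4413, 0.2303, 0.125]]
[0.4412 0.2302 0.1249] [0.4413033897202727, 0.2302126392459274, -0.06715612476840876]
```

View pics/held.png

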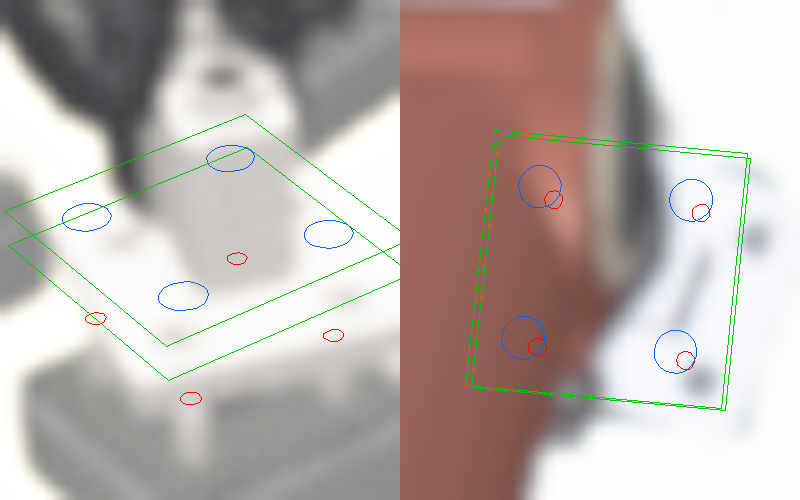

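The top crop shows the held flange's holes near (757,237) and (700,380), away from the predicted (691,200) and (676,352). It has shifted or turned in the grip. I'll set it back on the mat and measure it there.

Run:
```python
from ctl import *; from vis import *; P=json.load(open("poses.json")); p=P["p_square"]; f=P["fl_square"]
ps=5.3538; R=rot(ps); line([p[0],p[1],.2],rot(p[2]),.2); jump([f[0],f[1],.2],R); line([f[0],f[1],.075],R,.12); arm.pause(.2); f0=np.array(arm.read_ft_force()); z=.075
while z>.03:
    z-=.002; line([f[0],f[1],z],R,.05); F=np.array(arm.read_ft_force())-f0
    if F[2]>4: break
print("contact",z,F.round(1),gp().round(4)); arm.move_gripper(.6); arm.pause(.3); g=gp(); line([f[0],f[1],.2],R,.2); jump([.55,-.42,.35],rot(0))
im=grab(k=4); np.save("top2.npy",im)
for k in("square","five","tri"): q,e=fit(im,k,P["fl_"+k],[P["fl_"+k][2]-.15,P["fl_"+k][2]+.15],w0=310 if k=="tri" else None); print(k,q.round(4),e,np.round(P["fl_"+k],4))
print(g.round(4),arm.read_time(),np.round(arm.read_tool_pos(),4))
```

```text
contact 0.04299999999999997 [-2.5  1.5 17.7] [ 0.4302 -0.0344  0.0444]
square [ 0.4149 -0.0418  5.0755] 43.69672870000943 [ 0.4303 -0.0345  5.3538]
five [ 0.4352 -0.1581  0.4721] 217.46561661693045 [ 0.4353 -0.1581  0.4726]
tri [0.4269 0.1277 5.1062] 11.320940255034404 [0.4307 0.0998 5.1825]
[ 0.4303 -0.0345  0.0429] 58.8333 [ 0.5508 -0.4186  0.4037]
```

The cause is the 90° joint-space regrip turn at z=0.085, which swept into the neck. The tri flange has also been knocked aside, about 28 mm in +y. I'll do the regrip turn higher and use a pure spiral at tip level.

```bash
sed -i 's/line(\[\*xy,.085\],rot(pre),.15); jump(\[\*xy,.085\],rot(ps))/line([*xy,.15],rot(pre),.25); jump([*xy,.15],rot(ps))/; s/if lat>2.0:/if z<.098 and lat>2.0:/; s/print("pre",/print("pre",gp().round(4),/' fit.py
python3 - <<'E'
import json; P=json.load(open("poses.json")); P["fl_square"]=[.4149,-.0418,5.0755]; P["fl_tri"]=[.4269,.1277,5.1062]; json.dump(P,open("poses.json","w"))
E
python3 one.py square
```

```text
flange [ 0.4152 -0.0416  5.0615] [ 0.4149 -0.0418  5.0755] 86.48363786961622
plan (np.float64(0.9511343287432459), np.float64(5.061489146436012), np.float64(-0.06715612476840871), np.float64(6.632285473230908))
pre [ 0.4154 -0.0417  0.0447] 0.37311901504944733
grip 0.3653975956932563 [ 0.4156 -0.0418  0.0437]
lifted [-0.94 -0.64 -3.26] 0.36297380073335034
end 0.08249999999999998 0 [0. 0.] [0.4413 0.2302 0.0838] [-2.9 -1.1 10.1] 72.8667
delta [0. 0.]
```

Square seated on the first try, with no correction needed. Next are five and oblong.

```bash
python3 one.py five
python3 - <<'E'
from station import arm; print(arm.read_time())
E
```

```text
flange [ 0.4353 -0.158   0.4726] [ 0.4353 -0.1581  0.4726] 17.077004896317565
plan (np.float64(1.2106286259697312), np.float64(3.614186279890666), np.float64(5.680921041292352), np.float64(5.184982606685562))
pre [ 0.4359 -0.1584  0.0448] 0.3691285665176957
grip 0.36123423291330686 [ 0.4356 -0.1585  0.0439]
lifted [-0.67  0.34 -3.86] 0.3639413412825104
end 0.08249999999999998 0 [0. 0.] [0.4178 0.3909 0.0839] [-6.6 -5.8 11.3] 88.75
delta [0. 0.]
89.8167
```

```bash
python3 one.py oblong
```

```text
flange [0.5805 0.0372 3.0796] [0.5805 0.0372 3.0796] 14.04526389654579
plan (np.float64(0.8713080026880555), np.float64(6.2212057392543745), np.float64(6.467855321390936), np.float64(4.650409412459478))
pre [0.5813 0.0365 0.0451] 0.3720024116020117
grip 0.36233230818319473 [0.5812 0.0371 0.0441]
lifted [-0.55  0.11 -4.08] 0.36150051051335186
end 0.08249999999999998 0 [0. 0.] [0.5776 0.3988 0.0842] [-3.7 -3.4  8.2] 104.0417
delta [0. 0.]
```

Run:
```python
from ctl import *; from vis import *; P=json.load(open("poses.json"))
jump([.55,-.3,.3],rot(0)); im=grab(k=8); np.save("top3.npy",im)
k="tri"; b=None
for w0 in(310,314,318):
    q,e=fit(im,k,[.4269,.1277],[5.1,5.25],w0=w0); print(w0,q.round(4),e)
u=proj([[.4269,.1277,.006]])[0].astype(int)-[24,22]; s=9; print(u)
c=im[u[1]:u[1]+44,u[0]:u[0]+48]; mk=lambda c:cv2.resize(np.clip(c,0,255).astype(np.uint8),None,fx=s,fy=s,interpolation=cv2.INTER_CUBIC)
v1=mk(c*.9); v2=mk((c-170)*3)
for v in(v1,):
    f=lambda X:((proj(place(X,q))-u+.5)*s-.5).astype(int)
    cv2.polylines(v,[f(np.array([(a*.042,b*.042,.012) for a,b in((1,1),(1,-1),(-1,-1),(-1,1))]))],True,(0,0,255),1)
    for h in PAT[k]: cv2.polylines(v,[f(circ(h,.007,.012))],True,(0,0,255),1)
cv2.imwrite("pics/tri.png",cv2.resize(np.hstack([v1,v2]),(800,366))); print(arm.read_time())
```

```text
310 [0.4266 0.1278 5.1166] 9.640105483308396
314 [0.4262 0.1271 5.1276] 4.343846440010108
318 [0.4259 0.1273 5.1153] 3.056054472585541
[286 198]
108.0167
```

View pics/tri.png

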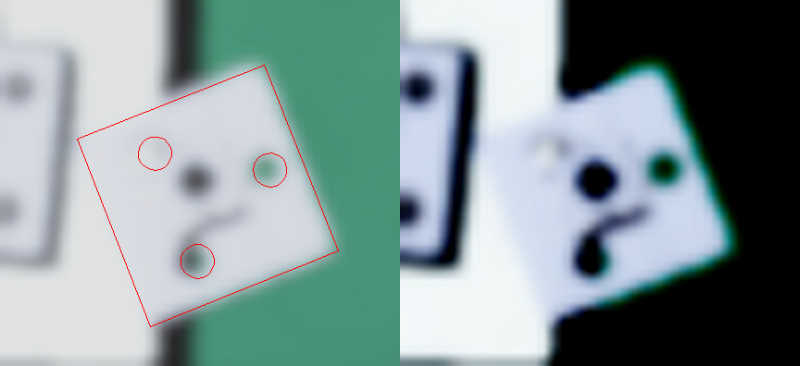

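The tri outline and all three hole circles match the picture. I'll pick it up now.

```bash
sed -i 's/w0=310/w0=316/' one.py
python3 - <<'E'
import json; P=json.load(open("poses.json")); P["fl_tri"]=[.4261,.1273,5.12]; json.dump(P,open("poses.json","w"))
E
python3 one.py tri
```

```text
flange [0.4263 0.1273 5.1164] [0.4261 0.1273 5.12  ] 9.412756555213
plan (np.float64(0.761758870854372), np.float64(5.116373539869901), np.float64(-0.24342684797699476), np.float64(6.687169866664798))
pre [0.4267 0.1274 0.0447] 0.3690111574540145
grip 0.36097118908547315 [0.4265 0.1278 0.0437]
lifted [ 0.42  0.21 -3.81] 0.36220247230867475
end 0.08249999999999998 0 [0. 0.] [0.6037 0.2326 0.0839] [-2.5 -5.8  8.7] 121.9167
delta [0. 0.]
```

Run:
```python
from ctl import *; import cv2
jump([.55,-.3,.33],rot(0)); print(arm.read_time(),np.round(arm.read_ft_force(),1))
s=cv2.resize(snapshot("side")[120:400,190:590],(800,560))[:, :]; t=snapshot("top")[120:270,190:540]
cv2.imwrite("pics/end.png",np.vstack([cv2.resize(s,(560,392)),cv2.resize(t,(560,208))]))
```

```text
124.975 [ 0.4 -0.1 -0.5]
```

View pics/end.png

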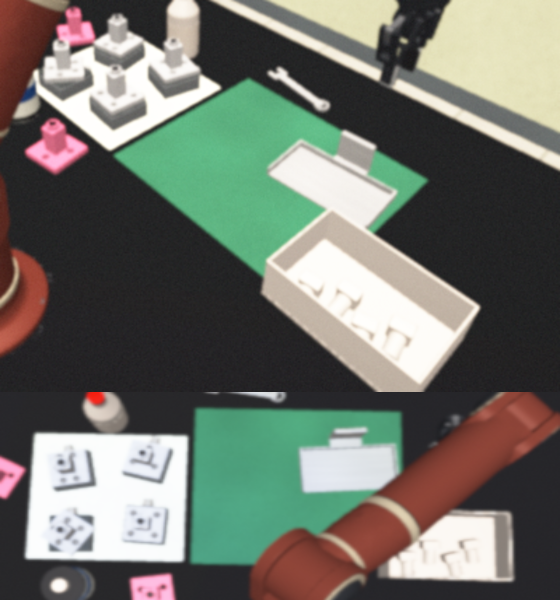

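All four flanges sit down on their ports, the four plugs are in the tub, the tray is level and empty, and the arm is clear. I'm handing the job in.

```bash
python3 -c "
from station import ticket; print(ticket.finish_job())"
```

```text
the job is handed in; nothing more can be done
None
```

I handed the job in at about 125 s of the 176 s limit (no verdict came back): the four plugs are in the tub, the tray is back on the bench level and empty, all four flanges are seated on their matching ports (none were left over for the tray), and the bottle and canister were not touched.

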